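# Put the spice tube back and hold the bag clip open on the card

### The job

Put the refilled spice tube with the orange cap back in the spice rack, fully down in the free hole with the orange ring around it, and let go of it. Then squeeze the red bag clip open, lift it off the rim of the green box and bring it down over the top edge of the card standing in the rack, near the middle of that edge, and finish still holding it there, squeezed wide open with the card's edge well inside the mouth and neither jaw touching the card, so that I can slip the new refill slip in. Don't bump the card, and leave the boxes, the jar and the other tubes standing where they are.

Things in the scene. Friction and masses are not known exactly. Their poses are not given: they have to be found in the camera images.
- tube: Refilled spice tube standing loose on the counter: clear round tube 24 mm in diameter, flat foot, reddish-orange spice inside, orange cap of the same diameter (88 to 105 mm above the foot). 105 mm tall, about 60 g. Origin: centre of its foot; z runs up the tube.
- ring: Flat orange ring, 35 mm across, marking the free hole on the rack's top. Origin: centre of the hole's mouth, 50 mm above the counter. Hole 28 mm in diameter, 40 mm deep, straight down, chamfered 2 mm: a tube fully down has its foot 10 mm above the counter and stands out 65 mm. Which of the four holes is free changes.
- rack: Wooden spice rack, fixed. Origin: its middle, on the counter; x points from the card to the tubes, y along the row. Block 58 x 205 x 50 mm high; four holes in a row 37 mm to +x, at y = -69, -23, 23, 69 mm, three of them holding tubes like the loose one. Behind it a 10 mm base board with a 28 mm high rail that grips the card 45 mm to -x.
- card: Stiff laminated recipe card, white with a picture, upright and fixed in the rack's rail: 3 mm thick (x), 140 mm wide (y), 148 mm tall. Origin: middle of its lower edge; x is the card's normal.
- card_edge (a point): Middle of the card's top edge, 160 mm above the counter; axes as the rack's: x normal to the card, y along the edge, z up.
- clip: Red bag clip, about 40 g, like a clothes-peg: two levers on a steel hinge barrel (10 mm in diameter) with a spring. Starts clamped upright astride the green box's -x wall, barrel resting on the rim, handles up. Origin: middle of the barrel, 75 mm above the counter at the start. x along the barrel, y across (squeeze along y), z up to the handles; axes lean with lever a.
- clip_lever (a joint): Opening angle between the two levers, rad: 0 at the start (jaws 3 mm apart on the wall), 0.8 fully open at a built-in stop (jaw tips about 34 mm apart; the gripper may just be closed on it). Spring: squeezing at the rolled ends takes about 4.5 N at first, 8 N fully open. Squeezed evenly, each lever turns by half.
- handle_a (a point): Middle of the rolled end (6 mm thick, 40 mm long along clip x) of lever a's handle, clip's +y side, 38 mm above the barrel's axis at the start. The handles flare up from the barrel; over both rolled ends' outsides 53 mm at the start, about 20 mm fully squeezed, when they stand 44 mm above the axis.
- handle_b (a point): The same on lever b's handle, clip's -y side.
- jaw_a (a point): Inner lower edge of lever a's jaw (clip's +y side), midway along the jaw, 40 mm below the barrel's axis. Jaws are 64 mm wide along clip x and about 8 mm thick.
- jaw_b (a point): The same on lever b's jaw, clip's -y side.
- green_box: Open translucent green portion box, 120 x 120 x 70 mm high, walls 3 mm, about 450 g, loose; the clip sits on its -x wall (nearest the robot), up to 20 mm from that wall's middle. Origin: centre of its underside.
- tube_black: Bystander: tube with black cap standing in the rack. Origin: centre of its foot.
- tube_blue: Bystander: tube with dark blue cap standing in the rack. Origin: centre of its foot.
- tube_white: Bystander: tube with white cap standing in the rack. Origin: centre of its foot.
- red_box: Bystander: red lidded portion box, 123 x 123 x 85 mm high, loose. Origin: centre of its underside.
- orange_box: Bystander: small orange lidded box, 78 x 78 x 50 mm high, loose. Origin: centre of its underside.
- blue_box: Bystander: dark blue lidded box, 88 x 88 x 58 mm high, loose. Origin: centre of its underside.
- jar: Bystander: spice jar with a steel cap, 68 mm in diameter, 100 mm tall, loose. Origin: centre of its foot.
Not all that is in view belongs to the job. Of the things like the clip, leave any that is pink or yellow; of the rest the larger one is meant.

How it is judged (in metres and radians):
On the way, in this order (a step that is already met when the one before it is completed fails the run):
1. the orange-capped tube stands fully down in the ringed hole, let go (horizontal distance between tube and ring below 0.006 m and z of tube in the frame of ring below -0.034 m and angle between tube's own z axis and vertical below 0.15 rad and contact force between the fingers and tube below 0.1 N), for 0.2 s.
2. the clip is squeezed open and lifted clear of the green box (value of joint clip_lever above 0.25 rad and height (world z) of clip above 0.125 m and contact force between the fingers and clip above 2 N), for 0.2 s.
At the end, for the whole second after the job is handed in: Tube free, upright, within 6 mm of the ringed hole's axis, foot 34 mm or more down. Clip in the fingers (over 2 N), open 0.25 rad or more, jaws either side of the card, each 4 mm or more clear, 8 to 40 mm below its top edge, within 45 mm of the middle; touching neither rack, card nor box (all of step 1 and ((x of jaw_a in the frame of card_edge above 0.0055 m and x of jaw_b in the frame of card_edge below -0.0055 m) or (x of jaw_b in the frame of card_edge above 0.0055 m and x of jaw_a in the frame of card_edge below -0.0055 m)) and z of jaw_a in the frame of card_edge between -0.04 and -0.008 m and y of jaw_a in the frame of card_edge between -0.045 and 0.045 m and z of jaw_b in the frame of card_edge between -0.04 and -0.008 m and y of jaw_b in the frame of card_edge between -0.045 and 0.045 m and contact force between the fingers and clip above 2 N and value of joint clip_lever above 0.25 rad and contact force between clip and rack below 0.3 N and contact force between clip and green_box below 0.3 N); the arm keeps its last pose, push and grip.
It fails at once if the card is bumped with more than 12 N (contact force between card and anything else above 12 N).
It fails at once if the green box, another box or the jar is shifted by more than 30 mm or tipped (distance of any of green_box, red_box, orange_box, blue_box, jar from where it was at the start of the episode above 0.03 m or angle between any of green_box, red_box, orange_box, blue_box, jar's own z axis and vertical above 0.25 rad).
It fails at once if another tube is pulled out of the rack or knocked (distance of any of tube_black, tube_blue, tube_white from where it was at the start of the episode above 0.015 m or angle between any of tube_black, tube_blue, tube_white's own z axis and vertical above 0.25 rad).
It also fails if it takes over 64 s, if anything falls off the work surface, if the arm or the gripper's body presses on something with over 40 N, if the wrist force passes 120 N, or if a joint passes its speed limit or range.

### The arm

A 6-joint arm with a two-finger parallel gripper is mounted at the origin on the work surface. World frame = base frame: x ahead of the robot, y to its left, z up, the work surface at z = 0. Lengths are in mm, angles in rad, forces in N, time in s.
With the tool pointing down it reaches from about 275 to 1000 mm from the base axis. Payload 8.4 kg.
Tool frame: the origin (TCP) lies at the very end of the fingers, on their centre line; the grasp point (between the pads) lies 19 mm behind it; z points along the fingers, y is the line along which they close (so a half turn about z gives the same grasp; the last joint's range is limited). The gripper opens to 85 mm and grips with 20 to 120 N. Pads are 22 mm wide; open, the fingers measure 114 mm over their backs; the gripper's body (76 mm by 85 mm) begins 54 mm behind the grasp point. The pads swing forward as they close: fully open they stand 13 mm farther back than shut.
Start: joints at [-1.136, 0.353, 1.633, -0, 1.155, -0.002], TCP at [264.4, -566.322, 231.281] pointing down, gripper open.
Joint ranges: [-2.63, 2.63], [-0.92, 2.1], [0.06, 2.66], [-1.3, 4.44], [0, 2.69], [-3.02, 3.02]. Speed limits (rad/s): [2.22, 2.22, 2.79, 3.14, 3.14, 3.14].

### API

Orientations are given as [roll, pitch, yaw] about the fixed x, y, z axes, in that order (R = Rz(yaw) Ry(pitch) Rx(roll)).
In Python, from rig import sensors, grab_frame, camera_params, order gives the robot as it stands. The module is installed in compiled form; this text tells all that it offers.
- The arm moves only by the tool move_arm, never from a script. Its argument "motion" is a list of rows, each a list of 7 numbers: the turn, a rotation vector about the tool's x, y, z in rad, then the shift along the tool's x, y, z in m, then the finger opening in m, from 0 to 0.0854. A call has 1 to 8 rows; each row is the pose to reach, as a shift and turn from the pose commanded when the call began, along the tool's axes at that moment; what a row does not reach only later rows make up. A row lasts 1/8 s, in which the tool goes at most 62.5 mm and 10.7 degrees, less where a joint would pass 70% of its speed; a pose out of reach is approached as far as the arm can. A call with a gripper value outside its range is refused whole. The fingers move at their own pace and stop on an object; "grip_force" is the grip in N (left out, the last holds). Time passes only in rows, so rows that repeat a pose let the fingers close. It gives the time, the measured TCP pose, the force, the opening and the grip force at its end, in the units of the state.
- sensors.sense(): the state, without advancing time (a new reading comes with each control period).
- grab_frame(name): name is "scene" or "side" or "wrist"; returns (picture, depth): 400x640x3 uint8, red, green, blue; 400x640 float32, mm along the optical axis (not along the pixel's ray), 0 where there is no reading.
- camera_params(name): a dict with "camera_matrix" (3x3 intrinsics, pixels), "world_from_camera" (4x4, takes a point from camera to world coordinates). Camera axes: x right, y down, z forward; pixel columns grow to the right and rows downward; lengths in mm; the calibration is good to about 2 mm. A picture is of the moment at which its call begins: read the wrist's pose just before it. camera_params takes no time and is no camera call; for the wrist camera it gives the pose at the moment of the call.
- order.sign_off(): hands the job in; it is judged then, once.
The state is a dict: "clock": time; "qpos": joint angles; "qvel": joint speeds; "joint_efforts": joint torques, N m; "eef_pos": TCP position; "tcp_rot": TCP orientation; "contact_force": force on the tool from outside, world axes, zero at the start; "wrist_torque": the same for the moment, N m; "opening": opening from 0.0 (shut) to 1.0 (fully open); "grasp_force": force on a finger pad.
Only numpy, scipy, OpenCV 4.12 (cv2) and the standard library are available. Lean on these libraries where they do the work, as an engineer would, in place of code of your own. Each camera call takes 0.05 s, during which the arm holds its last target. There are 200 camera calls.

## Working session

There is one attempt and no reset: what is moved stays moved. The work goes in short steps, Python scripts to look and compute and a tool call to move; the robot and the scene stay as the last step left them, time stands still between calls to the robot, and variables do not carry over. Pictures are saved under pics/ and viewed, at most 10 in all, crops included, and the job is handed in when it is done.

Besides the shell and the picture viewer there is one more tool, called after "Call:" as a command line: name --pt "numbers of a row" for each row, then --argument value for the rest. move_arm: Moves the arm, as the interface text tells. Its arguments: {"type":"object","properties":{"motion":{"type":"array","items":{"type":"array","items":{"type":"number"}}},"grip_force":{"type":"number"}},"required":["motion"]}

```bash
mkdir -p pics; ls
python3 - <<'E'
from rig import *
import cv2,numpy as np
print(sensors.sense())
for n in ["scene","side"]:
    p,d=grab_frame(n); cv2.imwrite(f"pics/{n}0.png",p[:,:,::-1]); np.save(f"{n}_d.npy",d); np.save(f"{n}_p.npy",p)
    c=camera_params(n); print(n,np.round(c["camera_matrix"],1).tolist(),np.round(c["world_from_camera"],3).tolist())
E
```

```text
pics
{'clock': 0.0, 'qpos': array([-1.13638712e+00,  3.53669721e-01,  1.63415182e+00, -3.40567487e-06,
        1.15519895e+00, -2.39716760e-03]), 'qvel': array([ 8.52494885e-05,  5.91619732e-04,  9.67145285e-04,  2.15907828e-03,
       -2.49604372e-04, -1.38527602e-03]), 'joint_efforts': array([-1.74905632e-03, -6.05255985e+01, -3.42068768e+01, -2.40455247e-04,
        9.40215366e-03,  9.48106873e-06]), 'eef_pos': array([ 264.20027159, -565.87434076,  230.54064393]), 'tcp_rot': array([-3.14016481e+00, -3.08971796e-07,  4.36807756e-01]), 'contact_force': array([-0.32541032,  0.89295897,  0.55264099]), 'wrist_torque': array([ 0.03316815, -0.02385689, -0.00334137]), 'grasp_force': 0.0, 'opening': 1.0016309399293049}
scene [[519.1, 0.0, 319.3], [0.0, 519.1, 196.7], [0.0, 0.0, 1.0]] [[-0.465, 0.468, -0.752, 1636.681], [0.885, 0.253, -0.39, 575.18], [0.007, -0.847, -0.532, 845.726], [0.0, 0.0, 0.0, 1.0]]
side [[435.0, 0.0, 329.2], [0.0, 435.0, 201.8], [0.0, 0.0, 1.0]] [[0.975, -0.128, 0.183, 398.002], [-0.223, -0.613, 0.758, -806.935], [0.015, -0.779, -0.626, 827.603], [0.0, 0.0, 0.0, 1.0]]
```

View pics/scene0.png

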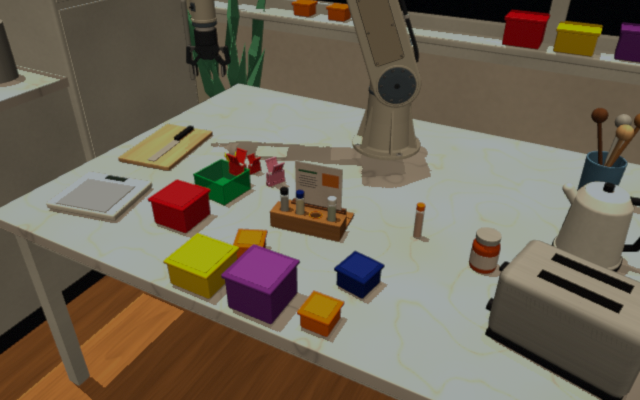

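View pics/side0.png

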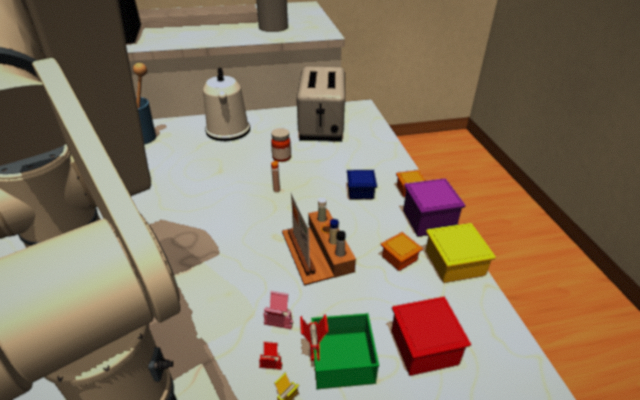

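The scene view shows the orange-capped tube at about (420,220), the rack at (312,215), the card at (318,185) and the green box at (222,180). There are four clip-like things in the side view: red on the green box's wall (315,338), small red (270,353), pink (278,308) and yellow (287,388). The red one on the box is the larger of the non-pink, non-yellow ones, so I'll confirm it in a crop.

```bash
cat > h.py <<'E'
import numpy as np,cv2
from rig import *
from scipy.spatial.transform import Rotation as R
def cam(n):
    c=camera_params(n); return np.array(c["camera_matrix"]),np.array(c["world_from_camera"])
def ray(c,u,v):
    K,T=c; return T[:3,3],T[:3,:3]@np.linalg.solve(K,[u,v,1.])
def onz(c,u,v,z):
    o,d=ray(c,u,v); return o+d*(z-o[2])/d[2]
def tri(c1,p1,c2,p2):
    o1,d1=ray(c1,*p1);o2,d2=ray(c2,*p2)
    s=np.linalg.lstsq(np.c_[d1,-d2],o2-o1,rcond=None)[0]
    a=o1+s[0]*d1;b=o2+s[1]*d2; return (a+b)/2,np.linalg.norm(a-b)
def cloud(c,d):
    K,T=c; v,u=np.mgrid[:d.shape[0],:d.shape[1]]
    P=np.stack([(u-K[0,2])/K[0,0]*d,(v-K[1,2])/K[1,1]*d,d],-1)
    return P@T[:3,:3].T+T[:3,3]
def proj(c,P):
    K,T=c; q=K@(T[:3,:3].T@(np.asarray(P)-T[:3,3])); return q[:2]/q[2]
E
python3 - <<'E'
from h import *
s=np.load("side_p.npy");c=np.load("scene_p.npy")
a=cv2.resize(s[190:400,230:400],None,fx=2.8,fy=2.8,interpolation=cv2.INTER_CUBIC)
b=cv2.resize(c[155:245,260:360],None,fx=3.2,fy=3.2,interpolation=cv2.INTER_CUBIC)
e=cv2.resize(c[140:210,190:290],None,fx=3.2,fy=3.2,interpolation=cv2.INTER_CUBIC)
im=np.zeros((600,800,3),np.uint8); im[:a.shape[0],:a.shape[1]]=a; im[:b.shape[0],480:]=b[:,:320]; im[300:300+e.shape[0],480:]=e
cv2.imwrite("pics/crop1.png",im[:,:,::-1])
E
```

```text
(no output)
```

View pics/crop1.png

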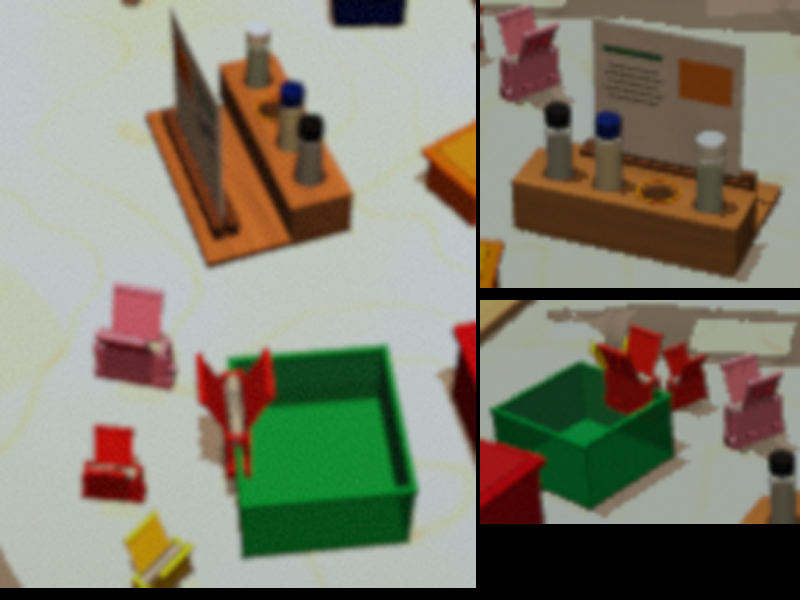

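The crop confirms it: the larger red clip is astride the green box wall, and the small red, pink and yellow ones lie loose. The free ringed hole sits between the blue and white tubes. Next I'll measure them all.

```bash
cat > m.py <<'E'
from h import *
C={n:cam(n) for n in("scene","side")}; P={n:np.load(n+"_p.npy") for n in C}; D={n:np.load(n+"_d.npy") for n in C}
H={n:cv2.cvtColor(P[n],cv2.COLOR_RGB2HSV) for n in C}
W={n:cloud(C[n],D[n]) for n in C}
np.set_printoptions(precision=1,suppress=True)
def blob(n,lo,hi,roi):
    m=cv2.inRange(H[n],lo,hi); k=np.zeros_like(m); x0,y0,x1,y1=roi;k[y0:y1,x0:x1]=m[y0:y1,x0:x1]
    return k>0
def info(t,n,m):
    v,u=np.nonzero(m); w=W[n][m]; print(t,n,len(u),"uv",u.mean(),v.mean(),"rows",v.min(),v.max(),"med",np.median(w,0),"zmax",np.percentile(w[:,2],95) if len(w) else 0); return u.mean(),v.mean()
E
cat > a.py <<'E'
from m import *
orange=((3,140,110),(20,255,255))
r={}
print("cap",tri(C["scene"],info("cap","scene",blob("scene",*orange,(412,200,428,214))),C["side"],info("cap","side",blob("side",*orange,(268,160,282,170)))),"expect z~97")
for t,lo,hi,a,b in [("blue",(110,120,30),(130,255,255),(292,186,308,200),(326,217,343,231)),("white",(0,0,130),(180,60,255),(326,195,338,205),(315,197,328,207)),("black",(0,0,0),(180,255,45),(278,184,292,198),(334,229,348,244))]:
    r[t]=tri(C["scene"],info(t,"scene",blob("scene",lo,hi,a)),C["side"],info(t,"side",blob("side",lo,hi,b))); print(t,r[t],"expect z~107")
for n,roi in (("scene",(300,205,330,222)),("side",(318,222,332,235))):
    u=info("ring",n,blob(n,(8,150,150),(22,255,255),roi)); print(onz(C[n],*u,50))
# card by depth: points with z 120..160 near rack
for n,roi in (("scene",(290,150,345,205)),("side",(285,185,320,260))):
    k=np.zeros(D[n].shape,bool);k[roi[1]:roi[3],roi[0]:roi[2]]=1
    w=W[n]; k&=(w[...,2]>75)&(w[...,2]<165)&(D[n]>0); q=w[k]
    r0=r["white"][0][:2];dd=(r0-r["black"][0][:2])/np.linalg.norm(r0-r["black"][0][:2]); nx=np.array([dd[1],-dd[0]])
    s=(q[:,:2]-r0)@nx; q=q[(s<-50)&(s>-110)]; print(n,len(q),"normal",nx,"card offs",np.median((q[:,:2]-r0)@nx),"along",np.percentile((q[:,:2]-r0)@dd,[1,50,99]),"z",q[:,2].max(), "mean",q.mean(0), np.linalg.svd(q[:,:2]-q[:,:2].mean(0),full_matrices=0)[2][0])
# green box
for n,roi in (("scene",(185,150,255,205)),("side",(305,305,385,390))):
    m=blob(n,(45,100,30),(85,255,255),roi); q=W[n][m]; q=q[(q[:,2]>64)&(q[:,2]<74)]
    print("green rim",n,len(q),cv2.minAreaRect(q[:,:2].astype(np.float32)))
for n,roi in (("scene",(222,145,246,178)),("side",(298,312,330,362))):
    m=blob(n,(0,140,60),(8,255,255),roi)|blob(n,(172,140,60),(180,255,255),roi); info("clip",n,m)
    q=W[n][m]; q=q[(q[:,2]>60)&(q[:,2]<125)]; print(len(q),cv2.minAreaRect(q[q[:,2]>100][:,:2].astype(np.float32)),np.percentile(q,[2,50,98],axis=0))
E
python3 a.py
```

```text
cap scene 53 uv 420.60377358490564 206.41509433962264 rows 203 211 med [499.  285.2 101.1] zmax 104.02023615100356
cap side 46 uv 274.60869565217394 164.0 rows 160 168 med [491.2 275.6 104.1] zmax 107.84610608220024
cap (array([492.7, 284.6,  97. ]), np.float64(2.795457758245188)) expect z~97
blue scene 44 uv 299.54545454545456 193.54545454545453 rows 190 197 med [609.4 -17.3 112. ] zmax 114.78119325349024
blue side 47 uv 333.74468085106383 223.25531914893617 rows 220 227 med [598.9 -28.8 114.5] zmax 117.75693560490942
blue (array([601.8, -20.9, 106.1]), np.float64(2.2003804783267316)) expect z~107
white scene 37 uv 331.6216216216216 198.0 rows 196 200 med [592.7  69.5 113.4] zmax 115.33696093300735
white side 110 uv 320.93636363636364 200.9181818181818 rows 197 206 med [596.5  72.  107.3] zmax 117.00662649548919
white (array([587.7,  68.3, 110.3]), np.float64(0.9568780863084364)) expect z~107
black scene 47 uv 283.93617021276594 190.85106382978722 rows 187 194 med [617.  -62.8 110.2] zmax 116.61785291265834
black side 60 uv 340.35 235.7 rows 232 240 med [604.7 -74.7 114.3] zmax 117.
[... 787 characters left out ...]
 514 ((549.2240600585938, -325.7072448730469), (123.10063934326172, 120.50653076171875), 82.52452850341797)
clip scene 338 uv 236.92011834319527 161.43491124260356 rows 148 174 med [ 500.7 -304.2   82.3] zmax 112.8035573505512
268 ((492.2950744628906, -303.41973876953125), (37.756656646728516, 63.81660842895508), 87.89807891845703) [[ 469.8 -331.7   60.8]
 [ 499.5 -301.3   91. ]
 [ 521.4 -277.6  115.6]]
clip side 466 uv 314.18454935622316 332.8648068669528 rows 315 360 med [ 492.4 -311.4   92.7] zmax 116.8423339334046
426 ((492.8272705078125, -306.724365234375), (37.83857345581055, 51.05271530151367), 83.49638366699219) [[ 467.8 -333.7   67.9]
 [ 496.3 -310.    95.3]
 [ 517.1 -280.5  117.6]]
```

```bash
cat > go.py <<'E'
import sys
from h import *
s=sensors.sense(); x,y,z,yaw=map(float,sys.argv[1:5])
A=R.from_euler("xyz",s["tcp_rot"]); B=R.from_euler("xyz",[np.pi,0,yaw])
print("t",round(s["clock"],2),"pos",s["eef_pos"].round(1),"rot",s["tcp_rot"].round(3),"turn",(A.inv()*B).as_rotvec().round(3),"shift",(A.inv().apply(np.array([x,y,z])-s["eef_pos"])/1000).round(4))
E
python3 go.py 490 280 230 1.717
```

```text
t 0.1 pos [ 264.2 -565.9  230.7] rot [-3.14   0.     0.437] turn [-1.00e-03 -1.00e-03 -1.28e+00] shift [ 0.5624 -0.671   0.0015]
```

Call:
move_arm --pt "0 0 -1.28 0.562 -0.671 0 0.06" --pt "0 0 -1.28 0.562 -0.671 0 0.06" --pt "0 0 -1.28 0.562 -0.671 0 0.06" --pt "0 0 -1.28 0.562 -0.671 0 0.06" --pt "0 0 -1.28 0.562 -0.671 0 0.06" --pt "0 0 -1.28 0.562 -0.671 0 0.06" --pt "0 0 -1.28 0.562 -0.671 0 0.06" --pt "0 0 -1.28 0.562 -0.671 0 0.06"

```text
clock: 1.1
eef_pos: [393.3, -81.3, 231.4]
tcp_rot: [3.141, 0.0, 1.719]
contact_force: [1.2, -0.6, -0.5]
opening: 0.702
grasp_force: 0.0
```

```bash
python3 go.py 490 280 230 1.717
```

```text
t 1.1 pos [393.3 -81.3 231.4] rot [3.141 0.    1.719] turn [0.001 0.    0.002] shift [0.3431 0.1489 0.0014]
```

Call:
move_arm --pt "0 0 0 0.343 0.149 0 0.06" --pt "0 0 0 0.343 0.149 0 0.06" --pt "0 0 0 0.343 0.149 0 0.06" --pt "0 0 0 0.343 0.149 0 0.06" --pt "0 0 0 0.343 0.149 0 0.06" --pt "0 0 0 0.343 0.149 0 0.06" --pt "0 0 0 0.343 0.149 0 0.06" --pt "0 0 0 0.343 0.149 0 0.06"

```text
clock: 2.1
eef_pos: [490.0, 277.5, 230.6]
tcp_rot: [-3.14, 0.001, 1.718]
contact_force: [0.3, -0.5, 0.4]
opening: 0.706
grasp_force: 0.0
```

Run:
```python
from h import *
s=sensors.sense(); print(s["clock"],s["eef_pos"],s["tcp_rot"])
c=cam("wrist"); p,d=grab_frame("wrist"); cv2.imwrite("pics/w1.png",p[:,:,::-1]); np.savez("w1.npz",p=p,d=d,K=c[0],T=c[1])
print(np.round(c[0],1).tolist(),np.round(c[1],3).tolist())
print("expected cap uv",proj(c,[492.7,284.6,105]),"ring",proj(c,[594.5,24,50]))
```

```text
2.1 [490.01447725 277.54206359 230.61354199] [-3.14008489e+00  8.90743032e-04  1.71768345e+00]
[[345.3, 0.0, 312.1], [0.0, 345.3, 198.3], [0.0, 0.0, 1.0]] [[0.989, 0.14, 0.046, 476.891], [0.147, -0.936, -0.319, 359.407], [-0.002, 0.322, -0.947, 373.201], [0.0, 0.0, 0.0, 1.0]]
expected cap uv [318.42519277 180.72880487] ring [367.8437504  385.12129114]
```

View pics/w1.png

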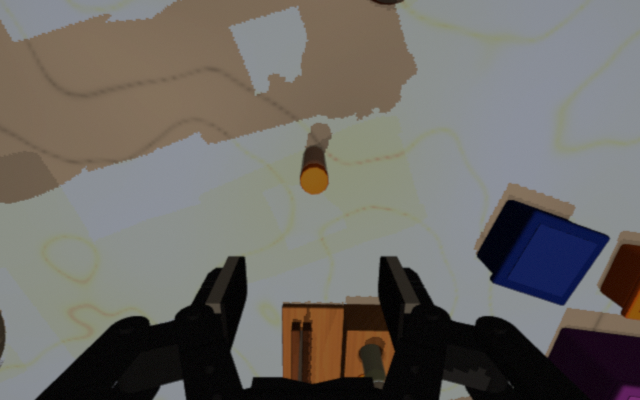

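The wrist view shows the tube cap top at (314,180) with its foot above it at (319,132). The white-capped tube of the rack is at (372,358), partly hidden behind the gripper.

```bash
python3 - <<'E'
from h import *
z=np.load("w1.npz"); c=(z["K"],z["T"]); h=cv2.cvtColor(z["p"],cv2.COLOR_RGB2HSV)
m=cv2.inRange(h,(8,170,120),(28,255,255)); m[:150]=0;m[215:]=0;m[:,:280]=0;m[:,350:]=0
k=max(cv2.findContours(m,0,2)[0],key=cv2.contourArea);(u,v),r=cv2.minEnclosingCircle(k);print(u,v,r,cv2.contourArea(k)); P=onz(c,u,v,105);print(P, "diam",2*r/345.3*(z["d"][int(v),int(u)]),"depth pt",cloud(c,z["d"])[int(v),int(u)])
E
python3 go.py 492 282 70 1.717
```

```text
313.65093994140625 180.03773498535156 13.690433502197266 516.0
[488.80556341 284.60328635 105.        ] diam 21.97908 depth pt [488.23631442 284.85696974 106.07480258]
t 2.15 pos [490.1 277.  230.8] rot [-3.140e+00  1.000e-03  1.717e+00] turn [-0.001  0.001 -0.   ] shift [0.0048 0.0028 0.1608]
```

Call:
move_arm --pt "0 0 0 0.0076 0.0005 0.06 0.06" --pt "0 0 0 0.0076 0.0005 0.11 0.06" --pt "0 0 0 0.0076 0.0005 0.14 0.06" --pt "0 0 0 0.0076 0.0005 0.161 0.06" --pt "0 0 0 0.0076 0.0005 0.161 0.06" --pt "0 0 0 0.0076 0.0005 0.161 0.015" --pt "0 0 0 0.0076 0.0005 0.161 0.015" --pt "0 0 0 0.0076 0.0005 0.161 0.015" --grip_force 30

```text
clock: 3.15
eef_pos: [490.7, 285.7, 71.6]
tcp_rot: [3.14, -0.001, 1.717]
contact_force: [-1.4, -1.0, 6.9]
opening: 0.27
grasp_force: 29.3
```

Call:
move_arm --pt "0 0 0 0 0 0 0.015" --pt "0 0 0 0 0 0 0.015" --pt "0 0 0 0 0 -0.05 0.015" --pt "0 0 0 0 0 -0.1 0.015" --pt "0 0 0 0 0 -0.13 0.015" --pt "0 0 0 0 0 -0.13 0.015"

```text
clock: 3.9
eef_pos: [491.5, 286.3, 203.4]
tcp_rot: [3.136, -0.002, 1.717]
contact_force: [-0.2, 0.3, -2.0]
opening: 0.271
grasp_force: 29.8
```

```bash
python3 go.py 594.5 24 200 1.717
```

```text
t 3.9 pos [491.5 286.3 203.4] rot [ 3.136e+00 -2.000e-03  1.717e+00] turn [ 0.005 -0.002 -0.   ] shift [-0.2745  0.0637  0.0032]
```

```bash
python3 go.py 607.5 -65 225 1.717
```

```text
t 3.9 pos [491.5 286.3 203.4] rot [ 3.136e+00 -2.000e-03  1.717e+00] turn [ 0.005 -0.002 -0.   ] shift [-0.3644  0.0637 -0.022 ]
```

Call:
move_arm --pt "0 0 0 -0.02 0.0 -0.02 0.015" --pt "0 0 0 -0.08 0.03 -0.022 0.015" --pt "0 0 0 -0.14 0.064 -0.022 0.015" --pt "0 0 0 -0.2 0.064 -0.022 0.015" --pt "0 0 0 -0.26 0.064 -0.022 0.015" --pt "0 0 0 -0.32 0.064 -0.022 0.015" --pt "0 0 0 -0.364 0.064 -0.022 0.015" --pt "0 0 0 -0.364 0.064 -0.022 0.015"

```text
clock: 4.9
eef_pos: [605.7, -69.4, 221.9]
tcp_rot: [-3.14, 0.001, 1.713]
contact_force: [-0.7, -0.4, -0.8]
opening: 0.273
grasp_force: 29.9
```

Call:
move_arm --pt "0 0 0 0 0 0 0.015" --pt "0 0 0 0 0 0 0.015"

```text
clock: 5.15
eef_pos: [605.9, -64.4, 222.2]
tcp_rot: [-3.141, -0.0, 1.718]
contact_force: [0.1, -0.7, -0.7]
opening: 0.271
grasp_force: 29.9
```

```bash
cat > wl.py <<'E'
import sys
from h import *
np.set_printoptions(precision=1,suppress=True)
s=sensors.sense(); print(s["clock"],s["eef_pos"],s["tcp_rot"].round(4))
c=cam("wrist"); p,d=grab_frame("wrist"); n=sys.argv[1]; cv2.imwrite(f"pics/{n}.png",p[:,:,::-1]); np.savez(n+".npz",p=p,d=d,K=c[0],T=c[1])
E
python3 wl.py w2
```

```text
5.15 [605.9 -64.4 222.2] [-3.1 -0.   1.7]
```

View pics/w2.png

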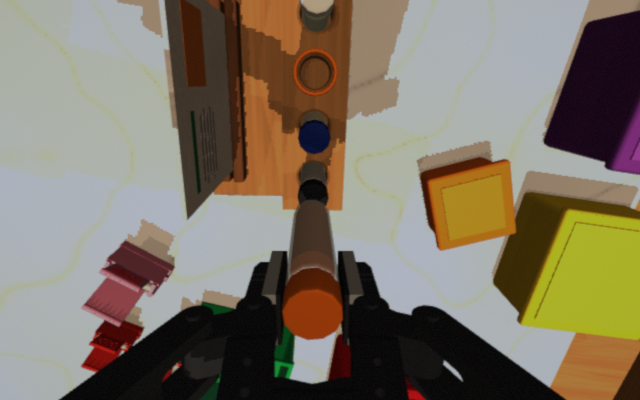

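The wrist view shows the ring at (315,72), the blue cap at (314,136) and the black cap at (314,190). The card's top edge is the left line from (168,20) to (188,217), and the held cap is at (313,303). Next I'll measure the ring, the row direction and the card edge.

Run:
```python
from h import *
np.set_printoptions(precision=1,suppress=True)
z=np.load("w2.npz"); c=(z["K"],z["T"]); p=z["p"];h=cv2.cvtColor(p,cv2.COLOR_RGB2HSV); W=cloud(c,z["d"])
m=cv2.inRange(h,(4,190,140),(14,255,255)); m[:45]=0;m[100:]=0;m[:,:288]=0;m[:,342:]=0
v,u=np.nonzero(m);e=cv2.fitEllipse(cv2.convexHull(np.c_[u,v].astype(np.int32)));print("ring",len(u),e); ring=onz(c,*e[0],50);print(ring,"edge",[np.linalg.norm(onz(c,e[0][0]+e[1][0]/2,e[0][1],50)-ring)])
g=blue=cv2.inRange(h,(110,120,40),(130,255,255)); g[:115]=0;g[155:]=0;g[:,:295]=0;g[:,335:]=0
(u,v),r=cv2.minEnclosingCircle(max(cv2.findContours(g,0,2)[0],key=cv2.contourArea));b=onz(c,u,v,115);print("blue",u,v,r,b, "dist ring",np.linalg.norm((ring-b)[:2]))
# card top edge via depth
k=np.zeros(z["d"].shape,bool);k[5:225,150:215]=1;k&=(W[...,2]>100)&(W[...,2]<170); 
us=[(np.nonzero(k[v])[0].min(),v) for v in range(10,212,4) if k[v].any()]
Q=np.array([onz(c,u,v,160) for u,v in us]); Wd=np.array([W[v,u+1] for u,v in us])
l=cv2.fitLine(Q[:,:2].astype(np.float32),cv2.DIST_HUBER,0,.01,.01).ravel();print("edge line",l,"yaw",np.arctan2(-l[0],l[1])%np.pi,"z depth",np.median(Wd[:,2]),np.percentile(Wd[:,2],[5,95]))
q=W[k];print("end",q[:,1].min(),us[0],us[-1],Q[0],Q[-1])
q=q[q[:,2]>80]
l2=cv2.fitLine(q[:,:2].astype(np.float32),cv2.DIST_HUBER,0,.01,.01).ravel();print("face line",l2,np.arctan2(-l2[0],l2[1])%np.pi)
n=np.array([l[1],-l[0]]);n*=np.sign(n[0]);print("ring to edge normal",(ring[:2]-l[2:])@n, "face",(ring[:2]-l2[2:])@n,"expect 83.5 to outer, 82 centre")
# held cap and tube
m=cv2.inRange(h,(3,150,80),(14,255,255)); m[:265]=0;m[345:]=0;m[:,:280]=0;m[:,345:]=0
(u,v),r=cv2.minEnclosingCircle(max(cv2.findContours(m,0,2)[0],key=cv2.contourArea));print("cap",u,v,r,[onz(c,u,v,zz) for zz in (253,257,261)], W[int(v),int(u)])
```

```text
ring 335 ((314.8077697753906, 71.50777435302734), (43.33039474487305, 45.81171798706055), 1.602333664894104)
[593.5  25.4  50. ] edge [np.float64(18.550693238162214)]
blue 314.0 137.22222900390625 15.454139709472656 [599.5 -20.3 115. ] dist ring 46.12507030237347
edge line [  0.1  -1.  514.5 -12. ] yaw 0.12949085 z depth 160.10990731760512 [159.2 161.2]
end -78.17462781733472 (np.int64(160), 10) (np.int64(182), 210) [507.7  40.7 160. ] [522.3 -71.4 160. ]
face line [  0.1  -1.  514.6   9.4] 0.12766242
ring to edge normal 83.16484998562187 face 80.3143455105468 expect 83.5 to outer, 82 centre
cap 313.0 306.0 34.409400939941406 [array([604.9, -63.2, 253. ]), array([604.5, -60.3, 257. ]), array([604. , -57.4, 261. ])] [604.7 -61.5 255.4]
```

```bash
python3 go.py 595 25 138 1.70
```

```text
t 5.2 pos [606.  -64.3 222.2] rot [-3.141 -0.     1.718] turn [-0.    -0.     0.018] shift [0.0899 0.0022 0.0843]
```

Call:
move_arm --pt "0 0 0.018 0.05 0.002 0 0.015" --pt "0 0 0.018 0.09 0.002 0 0.015" --pt "0 0 0.018 0.09 0.002 0.02 0.015" --pt "0 0 0.018 0.09 0.002 0.06 0.015" --pt "0 0 0.018 0.09 0.002 0.084 0.015" --pt "0 0 0.018 0.09 0.002 0.084 0.015" --pt "0 0 0.018 0.09 0.002 0.084 0.015"

```text
clock: 6.08
eef_pos: [595.8, 24.5, 139.3]
tcp_rot: [3.14, 0.0, 1.7]
contact_force: [0.3, -0.9, -0.8]
opening: 0.27
grasp_force: 29.9
```

```bash
python3 go.py 595 25 138 1.70
python3 - <<'E'
from h import *
ims=[]
for n in("scene","side"):
    p,d=grab_frame(n);c=cam(n);u,v=proj(c,[595,25,60]).astype(int);print(n,u,v,"ring",proj(c,[594.7,24.7,50]),"foot if on tcp",proj(c,[595,25,68]))
    a=cv2.resize(p[v-40:v+25,u-33:u+33],(400,394),interpolation=cv2.INTER_CUBIC);ims.append(a)
cv2.imwrite("pics/ins.png",np.hstack(ims)[:,:,::-1])
E
```

```text
t 6.08 pos [595.8  24.5 139.3] rot [3.14 0.   1.7 ] turn [ 0.001  0.    -0.   ] shift [ 0.0006 -0.0007  0.0013]
scene 315 210 ring [315.92264773 213.6934729 ] foot if on tcp [315.99474987 208.28668558]
side 327 225 ring [327.02298849 228.52454624] foot if on tcp [327.19263956 223.35450881]
```

View pics/ins.png

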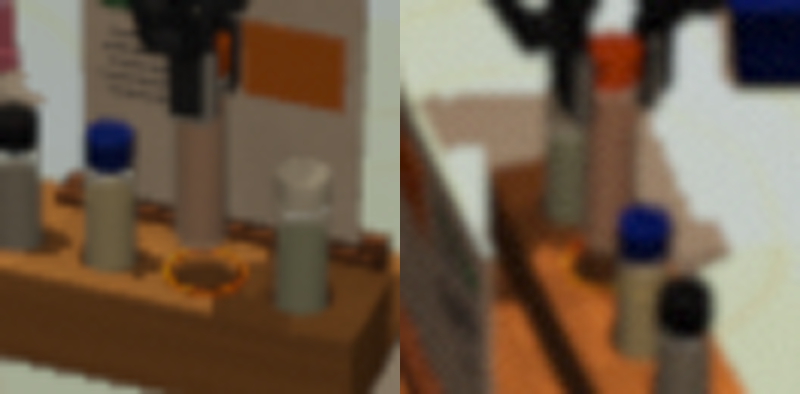

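The scene crop shows the ring centred at about (206,272) and the tube axis roughly 1.5 mm to its left. In the side crop they line up. I'll nudge it and go partway in.

Call:
move_arm --pt "0 0 0 0.0015 0.0003 0.0 0.015" --pt "0 0 0 0.0015 0.0003 0.01 0.015" --pt "0 0 0 0.0015 0.0003 0.018 0.015" --pt "0 0 0 0.0015 0.0003 0.024 0.015" --pt "0 0 0 0.0015 0.0003 0.03 0.015" --pt "0 0 0 0.0015 0.0003 0.03 0.015"

```text
clock: 6.92
eef_pos: [594.9, 25.4, 107.6]
tcp_rot: [-3.141, -0.0, 1.699]
contact_force: [0.8, 0.5, -0.9]
opening: 0.27
grasp_force: 29.9
```

The foot should now be about 13 mm into the hole with no side force. Going down the rest of the way.

Call:
move_arm --pt "0 0 0 0 0 0.01 0.015" --pt "0 0 0 0 0 0.018 0.015" --pt "0 0 0 0 0 0.023 0.015" --pt "0 0 0 0 0 0.026 0.015" --pt "0 0 0 0 0 0.026 0.015"

```text
clock: 7.55
eef_pos: [595.3, 25.5, 82.2]
tcp_rot: [-3.141, -0.0, 1.699]
contact_force: [1.5, 1.0, -0.4]
opening: 0.272
grasp_force: 30.0
```

Nearly down; I'll release (opening 45 mm), which lets it drop the last millimetre or two, and rise.

Call:
move_arm --pt "0 0 0 0 0 0.001 0.015" --pt "0 0 0 0 0 0.001 0.045" --pt "0 0 0 0 0 0.001 0.045" --pt "0 0 0 0 0 0.001 0.045" --pt "0 0 0 0 0 0.001 0.045" --pt "0 0 0 0 0 -0.05 0.045" --pt "0 0 0 0 0 -0.11 0.045" --pt "0 0 0 0 0 -0.17 0.045"

```text
clock: 8.55
eef_pos: [595.0, 25.5, 254.0]
tcp_rot: [-3.141, -0.0, 1.699]
contact_force: [1.6, 0.3, -0.1]
opening: 0.527
grasp_force: 0.0
```

```bash
python3 - <<'E'
from h import *
np.set_printoptions(precision=1,suppress=True)
r=[]
for n in("scene","side"):
    p,d=grab_frame(n);c=cam(n);u,v=proj(c,[594.7,24.7,107]).astype(int)
    h=cv2.cvtColor(p,cv2.COLOR_RGB2HSV);m=cv2.inRange(h,(0,150,70),(16,255,255));k=np.zeros_like(m);k[v-9:v+9,u-9:u+9]=m[v-9:v+9,u-9:u+9]
    vv,uu=np.nonzero(k);print(n,u,v,len(uu),uu.mean(),vv.mean(),vv.min(),vv.max());r+=[c,(uu.mean(),vv.mean())]
print(tri(*r),"expect 594.7 24.7 ~107")
s=sensors.sense();print(s["eef_pos"])
E
python3 go.py 490 -390 230 1.48
```

```text
scene 316 196 59 314.8474576271187 197.38983050847457 193 204
side 327 212 81 327.65432098765433 212.3827160493827 208 218
(array([596.8,  23.9, 104.9]), np.float64(3.399671424904666)) expect 594.7 24.7 ~107
[598.9  25.6 259.6]
t 8.65 pos [598.9  25.6 259.6] rot [3.130e+00 1.000e-03 1.699e+00] turn [ 0.011 -0.     0.219] shift [-0.3983 -0.1614  0.0282]
```

The cap sits at z≈105–107, so the tube is fully down. Now over to the clip for a look.

Call:
move_arm --pt "0 0 0.219 -0.398 -0.16 0.028 0.085" --pt "0 0 0.219 -0.398 -0.16 0.028 0.085" --pt "0 0 0.219 -0.398 -0.16 0.028 0.085" --pt "0 0 0.219 -0.398 -0.16 0.028 0.085" --pt "0 0 0.219 -0.398 -0.16 0.028 0.085" --pt "0 0 0.219 -0.398 -0.16 0.028 0.085" --pt "0 0 0.219 -0.398 -0.16 0.028 0.085" --pt "0 0 0.219 -0.398 -0.16 0.028 0.085"

```text
clock: 9.65
eef_pos: [485.8, -393.0, 223.3]
tcp_rot: [-3.141, 0.0, 1.476]
contact_force: [0.6, 0.2, 1.2]
opening: 0.997
grasp_force: 0.0
```

Call:
move_arm --pt "0 0 0 0 0 0 0.085" --pt "0 0 0 0 0 0 0.085"

```text
clock: 9.9
eef_pos: [487.8, -388.5, 224.2]
tcp_rot: [-3.141, -0.0, 1.481]
contact_force: [0.2, -0.5, 0.3]
opening: 0.998
grasp_force: 0.0
```

```bash
python3 wl.py w3
```

```text
9.9 [ 487.8 -388.5  224.2] [-3.1 -0.   1.5]
```

View pics/w3.png

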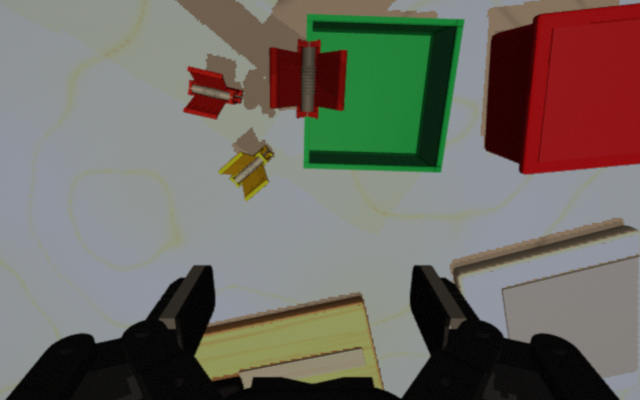

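The wrist view shows the large red clip straddling the green box's left (-x) wall, barrel at (309,78), rolled ends at about (273,80) and (344,80). The small red (212,92) and yellow (250,170) ones lie loose.

Run:
```python
from h import *
np.set_printoptions(precision=1,suppress=True)
z=np.load("w3.npz"); c=(z["K"],z["T"]); h=cv2.cvtColor(z["p"],cv2.COLOR_RGB2HSV); W=cloud(c,z["d"])
m=(cv2.inRange(h,(0,130,50),(9,255,255))|cv2.inRange(h,(170,130,50),(180,255,255))); m[:30]=0;m[130:]=0;m[:,:258]=0;m[:,360:]=0
v,u=np.nonzero(m); print("bbox",u.min(),u.max(),v.min(),v.max())
q=W[m>0]
t=q[q[:,2]>104]; print("handle tops",len(t),cv2.minAreaRect(t[:,:2].astype(np.float32)),t[:,2].max(),"halves")
x0=np.median(q[:,0]); 
for s in(-1,1):
    k=t[(t[:,0]-493)*s>8]; l=cv2.fitLine(k[:,:2].astype(np.float32),cv2.DIST_HUBER,0,.01,.01).ravel();print(s,len(k),k.min(0),k.max(0),np.median(k,0),"axis",np.arctan2(-l[0],l[1]))
# barrel: grey
g=cv2.inRange(h,(0,0,60),(180,90,255)); g[:38]=0;g[118:]=0;g[:,:295]=0;g[:,:][:,322:]=0
b=W[(g>0)]; b=b[(b[:,2]>68)&(b[:,2]<90)]; print("barrel",len(b),b.mean(0),b[:,2].max(),cv2.minAreaRect(b[:,:2].astype(np.float32)))
# green rim
G=cv2.inRange(h,(45,80,30),(85,255,255)); r=W[(G>0)]; r=r[(r[:,2]>65)&(r[:,2]<75)]; print("rim",len(r),cv2.minAreaRect(r[:,:2].astype(np.float32)))
```

```text
bbox 269 346 39 117
handle tops 1498 ((490.5806884765625, -304.9831237792969), (39.38946533203125, 51.704864501953125), 83.13739013671875) 366.89925809009026 halves
-1 788 [ 462.8 -322.1  104. ] [ 475.3 -282.7  118.3] [ 469.3 -301.7  114.8] axis -0.1231807
1 696 [ 506.9 -326.6  104. ] [ 518.4 -288.2  118.1] [ 512.4 -306.6  114.8] axis -0.12207289
barrel 637 [ 490.9 -305.    79.8] 82.43833465974149 ((490.57958984375, -304.9287414550781), (47.499908447265625, 9.358368873596191), 81.92906951904297)
rim 3505 ((547.3748168945312, -324.5094299316406), (122.51023864746094, 121.81282806396484), 83.1954116821289)
```

```bash
python3 go.py 492 -305 95 1.449
```

```text
t 9.95 pos [ 487.9 -388.5  224.3] rot [ 3.142 -0.     1.481] turn [ 0.    -0.     0.032] shift [ 0.0835 -0.0034  0.1293]
```

Call:
move_arm --pt "0 0 0.032 0.05 -0.003 0 0.085" --pt "0 0 0.032 0.0835 -0.003 0 0.085" --pt "0 0 0.032 0.0835 -0.003 0.02 0.085" --pt "0 0 0.032 0.0835 -0.003 0.06 0.085" --pt "0 0 0.032 0.0835 -0.003 0.1 0.085" --pt "0 0 0.032 0.0835 -0.003 0.129 0.085" --pt "0 0 0.032 0.0835 -0.003 0.129 0.085" --pt "0 0 0.032 0.0835 -0.003 0.129 0.085"

```text
clock: 10.95
eef_pos: [492.9, -306.2, 96.5]
tcp_rot: [3.14, 0.001, 1.449]
contact_force: [0.6, 0.6, 0.4]
opening: 0.991
grasp_force: 0.0
```

```bash
python3 go.py 492 -305 95 1.449
```

```text
t 10.95 pos [ 492.9 -306.2   96.5] rot [3.140e+00 1.000e-03 1.449e+00] turn [ 0.001  0.001 -0.   ] shift [ 0.001  -0.0011  0.0015]
```

Call:
move_arm --pt "0 0 0 0.001 -0.0005 0.001 0.055" --pt "0 0 0 0.001 -0.0005 0.001 0.048" --pt "0 0 0 0.001 -0.0005 0.001 0.04" --pt "0 0 0 0.001 -0.0005 0.001 0.032" --pt "0 0 0 0.001 -0.0005 0.001 0.025" --pt "0 0 0 0.001 -0.0005 0.001 0.015" --pt "0 0 0 0.001 -0.0005 0.001 0.015" --pt "0 0 0 0.001 -0.0005 0.001 0.015" --grip_force 25

```text
clock: 11.95
eef_pos: [494.4, -306.8, 97.4]
tcp_rot: [3.135, 0.003, 1.448]
contact_force: [1.4, 1.5, 16.7]
opening: 0.217
grasp_force: 24.8
```

Call:
move_arm --pt "0 0 0 0 0 0 0.015" --pt "0 0 0 0 0 0 0.015"

```text
clock: 12.2
eef_pos: [494.4, -306.8, 97.4]
tcp_rot: [3.135, 0.003, 1.448]
contact_force: [1.5, -0.1, 17.0]
opening: 0.216
grasp_force: 24.8
```

Fully squeezed at about 18.5 mm. Lifting straight up.

Call:
move_arm --pt "0 0 0 0 0 -0.006 0.015" --pt "0 0 0 0 0 -0.02 0.015" --pt "0 0 0 0 0 -0.045 0.015" --pt "0 0 0 0 0 -0.08 0.015" --pt "0 0 0 0 0 -0.12 0.015" --pt "0 0 0 0 0 -0.16 0.015" --pt "0 0 0 0 0 -0.165 0.015" --pt "0 0 0 0 0 -0.165 0.015"

```text
clock: 13.2
eef_pos: [491.4, -305.1, 259.5]
tcp_rot: [3.141, 0.0, 1.448]
contact_force: [-0.6, 0.4, -1.1]
opening: 0.213
grasp_force: 24.5
```

Run:
```python
from h import *
s=sensors.sense();print(s["eef_pos"],s["tcp_rot"],s["opening"],s["grasp_force"]);P=s["eef_pos"]+[0,0,-20];ims=[]
for n in("scene","side"):
    p,d=grab_frame(n);c=cam(n);u,v=proj(c,P).astype(int);np.savez("g_"+n,p=p,d=d);print(n,u,v)
    ims.append(cv2.resize(p[v-32:v+48,u-40:u+40],(400,400),interpolation=cv2.INTER_CUBIC))
cv2.imwrite("pics/lift.png",np.hstack(ims)[:,:,::-1])
```

```text
[ 491.39132473 -305.08297438  259.49116577] [3.14138500e+00 1.06080694e-04 1.44775089e+00] 0.21267515173091858 24.490995705127716
scene 233 113
side 312 280
```

View pics/lift.png

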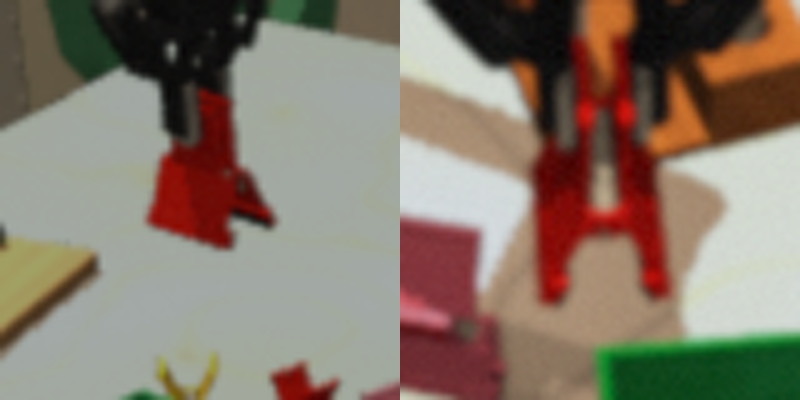

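The clip is held wide open and upright, jaws at side-crop (550,295) and (655,292). I'll measure the jaw bottom relative to the TCP by triangulation and depth.

```bash
python3 - <<'E'
from h import *
np.set_printoptions(precision=1,suppress=True)
tcp=np.array([491.4,-305.1,259.5]); ex=np.array([np.cos(1.448),np.sin(1.448),0]); ey=np.array([np.sin(1.448),-np.cos(1.448),0])
for n,(u,v) in (("scene",(233,113)),("side",(312,280))):
    z=np.load(f"g_{n}.npz");c=cam(n);h=cv2.cvtColor(z["p"],cv2.COLOR_RGB2HSV)
    m=(cv2.inRange(h,(0,150,40),(9,255,255))|cv2.inRange(h,(172,150,40),(180,255,255)));k=np.zeros_like(m);k[v-32:v+32,u-25:u+25]=m[v-32:v+32,u-25:u+25]
    w=cloud(c,z["d"])[k>0]-tcp; q=np.c_[w@ex,w@ey,w[:,2]]; q=q[(abs(q).max(1)<90)]
    print(n,len(q),np.percentile(q,[1,5,50,95,99],axis=0))
    lo=q[q[:,2]<np.percentile(q[:,2],3)+12]; print(" low: y range",np.percentile(lo[:,1],[2,98]),"x",np.percentile(lo[:,0],[2,98]))
# predicted pixel of jaw bottoms for z below TCP = 55..65 with x=+-32,y=+-17
for zz in(-55,-60,-65):
    print(zz,*[proj(cam("side"),tcp+ex*-32+ey*sy+[0,0,zz])-[272,248] for sy in(-17,17)],*[proj(cam("scene"),tcp+ex*sx+ey*22+[0,0,zz])-[193,81] for sx in(-32,32)])
E
python3 go.py 540 -240 259 1.70
```

```text
scene 376 [[-25.8 -17.6 -57.2]
 [-22.1 -13.3 -53.8]
 [ 10.5  10.7 -29.6]
 [ 28.2  23.1  19.1]
 [ 32.8  25.2  22.3]]
 low: y range [-18.2  25.7] x [-24.7  32.5]
side 703 [[-30.5 -24.4 -54.5]
 [-28.8 -22.4 -51.1]
 [-11.   -4.6 -26.6]
 [ 21.4  18.2  24.8]
 [ 28.2  20.1  52.7]]
 low: y range [-24.4  20.3] x [-31.2  29.2]
-55 [32.  60.5] [51.3 59.1] [28.5 43. ] [44.6 48.3]
-60 [32.  62.3] [51.3 60.9] [28.7 44.5] [44.7 49.9]
-65 [32.1 64.1] [51.3 62.6] [28.9 46.1] [44.9 51.4]
t 13.3 pos [ 490.9 -304.8  258.1] rot [-3.140e+00 -1.000e-03  1.448e+00] turn [-0.002 -0.001 -0.252] shift [ 0.0703  0.0408 -0.0009]
```

```bash
python3 go.py 516.7 -8.4 259 1.70
```

```text
t 13.3 pos [ 490.9 -304.8  258.1] rot [-3.140e+00 -1.000e-03  1.448e+00] turn [-0.002 -0.001 -0.252] shift [ 0.2973 -0.0108 -0.0006]
```

Call:
move_arm --pt "0 0 -0.06 0.04 -0.002 0 0.015" --pt "0 0 -0.12 0.09 -0.004 0 0.015" --pt "0 0 -0.18 0.14 -0.006 0 0.015" --pt "0 0 -0.22 0.19 -0.008 0 0.015" --pt "0 0 -0.252 0.24 -0.01 0 0.015" --pt "0 0 -0.252 0.28 -0.011 0 0.015" --pt "0 0 -0.252 0.297 -0.011 0 0.015" --pt "0 0 -0.252 0.297 -0.011 0 0.015"

```text
clock: 14.3
eef_pos: [516.9, -8.7, 258.5]
tcp_rot: [-3.14, 0.0, 1.702]
contact_force: [0.2, -0.1, -0.0]
opening: 0.207
grasp_force: 24.5
```

Call:
move_arm --pt "0 0 0 0 0 0 0.015" --pt "0 0 0 0 0 0 0.015"

```text
clock: 14.55
eef_pos: [517.1, -10.2, 259.2]
tcp_rot: [-3.141, 0.0, 1.698]
contact_force: [0.0, -0.8, 0.2]
opening: 0.211
grasp_force: 24.5
```

```bash
python3 go.py 516.7 -8.4 195 1.70
python3 - <<'E'
from h import *
s=sensors.sense();P=np.array([516.7,-8.4,180]);ims=[]
for n in("scene","side"):
    p,d=grab_frame(n);c=cam(n);u,v=proj(c,P).astype(int);np.savez("g_"+n,p=p,d=d);print(n,u,v)
    ims.append(cv2.resize(p[v-40:v+40,u-40:u+40],(400,400),interpolation=cv2.INTER_CUBIC))
cv2.imwrite("pics/above.png",np.hstack(ims)[:,:,::-1])
E
```

```text
t 14.55 pos [517.1 -10.2 259.2] rot [-3.141  0.     1.698] turn [-0.     0.    -0.002] shift [ 0.0019 -0.0001  0.0642]
scene 318 157
side 298 201
```

View pics/above.png

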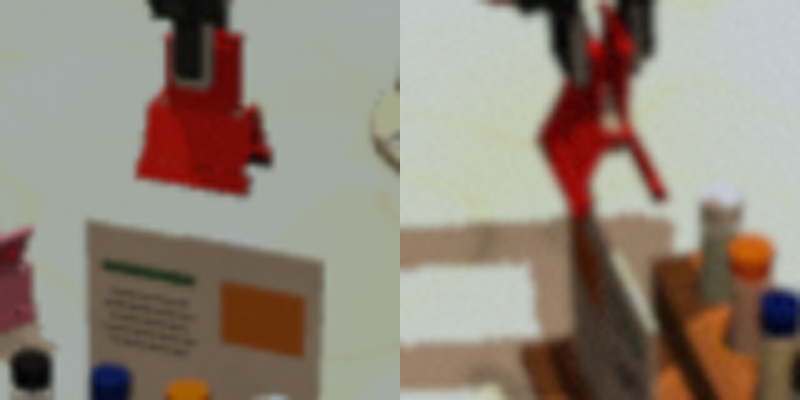

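The scene view shows the clip centred along the card's edge. The side view has the jaws at (580,212) and (660,198) with the card's top edge running from (573,218) to (652,328). I'll check these against predicted pixels before lowering.

Run:
```python
from h import *
np.set_printoptions(precision=1,suppress=True)
tcp=np.array([517.1,-10,259.2]);a=1.698; ex=np.array([np.cos(a),np.sin(a),0]); ey=np.array([np.sin(a),-np.cos(a),0])
f=lambda n,P,o:(proj(cam(n),P)-o)*5
for zz in(-54,-58):print("jaws near end",*[f("side",tcp+ex*-32+ey*s+[0,0,zz],[258,161]) +[400,0] for s in(-17,17)],*[f("side",tcp+ex*32+ey*s+[0,0,zz],[258,161]) +[400,0] for s in(-17,17)])
ce=np.array([516.7,-8.4,160]); print("card ends side",*[f("side",ce+ex*s,[258,161])+[400,0] for s in(-70,70)],"scene",*[f("scene",ce+ex*s,[278,117]) for s in(-70,70)])
W={}
for n,o in(("side",(258,161)),("scene",(278,117))):
    z=np.load(f"g_{n}.npz");h=cv2.cvtColor(z["p"],cv2.COLOR_RGB2HSV)
    m=(cv2.inRange(h,(0,150,40),(9,255,255))|cv2.inRange(h,(172,150,40),(180,255,255)));k=np.zeros_like(m);k[o[1]:o[1]+45,o[0]:o[0]+60]=m[o[1]:o[1]+45,o[0]:o[0]+60]
    w=cloud(cam(n),z["d"])[k>0]; d=w-ce; q=np.c_[d@ex,d@ey,w[:,2]]; q=q[abs(q[:,0])<70];
    for s in(-1,1):
        j=q[(q[:,1]*s>3)&(q[:,2]<218)]; print(n,s,len(j),"along",np.percentile(j[:,0],[3,97]),"normal",np.percentile(j[:,1],[3,50,97]),"zmin",np.percentile(j[:,2],[1,3]))
    g=cloud(cam(n),z["d"]);d=g-ce;k=(abs(d@ey)<25)&(abs(d@ex)<68)&(g[...,2]>120)&(g[...,2]<170);print(n,"card normal offset",np.percentile((d@ey)[k],[5,50,95]),"z",np.percentile(g[k][:,2],99.5))
```

```text
jaws near end [588.2 211.8] [659.4 196.5] [549.3 131.8] [617.7 117.9]
jaws near end [588.5 218.6] [659.5 203.3] [549.7 138.5] [617.9 124.6]
card ends side [649.7 328.4] [563.7 152.4] scene [ 86.8 211.3] [324.2 255.1]
side -1 71 along [-32.8  20.5] normal [-23.4 -20.7 -17.7] zmin [203.4 204.9]
side 1 15 along [-34.   -3.4] normal [13.  14.4 16.2] zmin [208.5 209.3]
side card normal offset [-1.5 -0.7  0.9] z 163.82048446924608
scene -1 13 along [20.8 29.6] normal [-17.5 -13.4  -9.3] zmin [207.4 207.7]
scene 1 131 along [-27.1  27. ] normal [12.2 20.1 26.8] zmin [201.2 202.1]
scene card normal offset [-1.5  2.9  7.3] z 160.60010389386264
```

Predictions and measurements agree: the card is centred and each jaw is about 15 mm clear. Lowering gently.

Call:
move_arm --pt "0 0 0 0.002 0 0.01 0.015" --pt "0 0 0 0.002 0 0.025 0.015" --pt "0 0 0 0.002 0 0.04 0.015" --pt "0 0 0 0.002 0 0.053 0.015" --pt "0 0 0 0.002 0 0.061 0.015" --pt "0 0 0 0.002 0 0.064 0.015" --pt "0 0 0 0.002 0 0.064 0.015" --pt "0 0 0 0.002 0 0.064 0.015"

```text
clock: 15.65
eef_pos: [517.3, -7.1, 195.7]
tcp_rot: [3.141, 0.0, 1.7]
contact_force: [0.4, -0.3, 0.4]
opening: 0.213
grasp_force: 24.5
```

Call:
move_arm --pt "0 0 0 0 0 0 0.015" --pt "0 0 0 0 0 0 0.015" --pt "0 0 0 0 0 0 0.015" --pt "0 0 0 0 0 0 0.015"

```text
clock: 16.15
eef_pos: [516.9, -7.1, 195.3]
tcp_rot: [3.142, 0.0, 1.7]
contact_force: [-0.3, 0.2, 0.0]
opening: 0.216
grasp_force: 24.5
```

Run:
```python
from h import *
s=sensors.sense();print(s["clock"],s["eef_pos"],s["contact_force"],s["opening"]);P=np.array([516.7,-8.4,150]);ims=[]
for n in("scene","side"):
    p,d=grab_frame(n);c=cam(n);u,v=proj(c,P).astype(int);print(n,u,v)
    ims.append(cv2.resize(p[v-40:v+40,u-40:u+40],(400,400),interpolation=cv2.INTER_CUBIC))
cv2.imwrite("pics/final.png",np.hstack(ims)[:,:,::-1])
```

```text
16.15 [516.93079185  -7.11804096 195.30396241] [-0.2508286   0.16104073  0.04730653] 0.2159187190519913
scene 318 166
side 299 211
```

View pics/final.png

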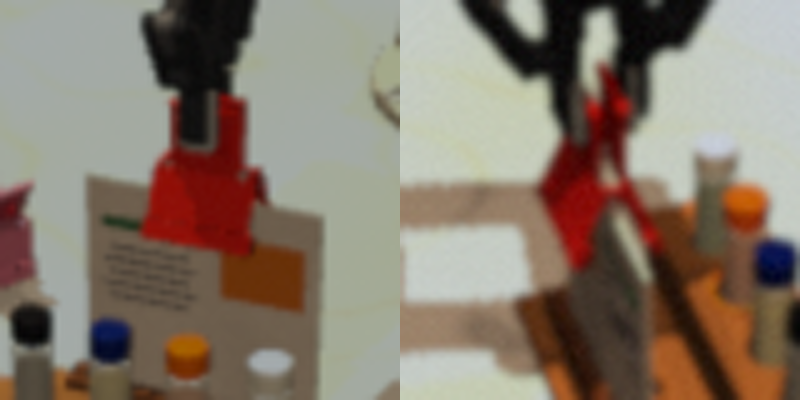

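The clip is astride the card, with jaws at about (575,265) and (655,245) in the side crop on either side of the edge. The orange tube sits level with its neighbours, and the sensed force is about zero. Handing in.

```bash
python3 -c "
from rig import order; print(order.sign_off())"
```

```text
the job is handed in; nothing more can be done
None
```

The job is handed in (no verdict was returned): the orange-capped tube stands in the ringed hole, let go, and the red clip is held squeezed wide open over the middle of the card's top edge, touching nothing as far as the cameras and force readings show.

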